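Flip down the reader's stop and run a tube rack up against it

TASK

Swing the yellow flip stop on the tube reader all the way down across the guide track, then slide the small white foam rack along the track until it sits snug against the stop, in front of the reader. Keep the sample tubes standing in the rack and do not disturb the bottles or anything else on the desk.

Things in the scene. Friction and masses are not known exactly. Their poses are not given: they have to be found in the camera images.
- scan_track: Pale grey guide track fixed to the desk, 6 mm deck, 440 mm long (y -240 to +200). Origin on the desk top under the channel's centre line; y along the channel, x across it to the far fence, z up. Channel 111 mm wide (x -55.5 to +55.5), open at both ends. Near side: lip 8 mm wide, top 18 mm above the desk. Far side: aluminium fence, x 55.5 to 75.5, top 46 mm above the desk.
- reader_head: Tube reader with the flip stop, clamped on the fence, fixed, axes as the track's. Origin on the desk top under the channel's centre line, in the plane of the stop's contact face (y = 0; the rack comes from -y). Grey reader box behind the fence: x 83-141, y -95 to -41, 86 mm high. Clamp saddle on the fence, y -96 to 28, 51 mm high; knob 62 mm high at y -24; hinge ears 69 mm high beside the flag.
- stop_face (a point): Centre of the area, 24 mm above the desk, where the rack's leading face meets the stop's black rubber bumper when the flag is down. The axes are the reader head's.
- flag_hinge (a point): Middle of the flag's hinge pin, 60 mm above the desk, 66 mm beyond the channel's centre line (over the fence). The pin is parallel to the track's y axis.
- flag (a joint): Yellow flip stop (flag), rad: 0 = down across the channel, at its limit; pi/2 = arm straight up; 2.05 = leaning back over the fence, its other limit. Starts up, 1.65 to 2.0. Stiff friction hinge (0.08 N m): stays wherever it is left, never falls down by itself; 1 to 3 N on the arm moves it.
- flag_tip (a point): Point on the flag, an L: arm 14 mm wide (reader head y 0 to 14), 11 thick, rounded end 87.5 mm from the hinge; blade at right angles to it, 36 mm wide, 48 to 84 mm from the hinge, 45 long. The point is on the arm's back, 66 mm from the hinge, opposite the blade. Flag down: on top, 65.5 mm above the desk, blade hanging to 14 mm above it. Flag up: on the side away from the robot, blade toward it.
- rack_center (a point): Centre of the small white foam rack, 106 x 106 x 34 mm, 4 x 4 holes, about 0.15 kg with its tubes, loose on the deck in the channel, sides along the track: centre 23 mm, underside 6 mm, top 40 mm above the desk. Too wide to grip: push it. It starts on the -y side, its leading face 115 to 250 mm short of the stop face.
- tube_a: Purple-capped sample tube, loose, standing upright in a hole of the rack at x +36.5, y +36.5 mm from the rack's centre. 24 mm across the cap, 98 mm tall; origin at its foot, 13 mm above the desk, so its top is 111 mm above the desk; z axis along it. All four tubes are in the half of the rack toward the stop.
- tube_b: Red-capped sample tube, loose, standing upright in a hole of the rack at x +12.5, y +12.5 mm from the rack's centre. 24 mm across the cap, 98 mm tall; origin at its foot, 13 mm above the desk, so its top is 111 mm above the desk; z axis along it. All four tubes are in the half of the rack toward the stop.
- tube_c: Purple-capped sample tube, loose, standing upright in a hole of the rack at x -12.5, y +36.5 mm from the rack's centre. 24 mm across the cap, 98 mm tall; origin at its foot, 13 mm above the desk, so its top is 111 mm above the desk; z axis along it. All four tubes are in the half of the rack toward the stop.
- tube_d: Red-capped sample tube, loose, standing upright in a hole of the rack at x -36.5, y +12.5 mm from the rack's centre. 24 mm across the cap, 98 mm tall; origin at its foot, 13 mm above the desk, so its top is 111 mm above the desk; z axis along it. All four tubes are in the half of the rack toward the stop.
- water_bottle: Clear water bottle, 67 mm across, 228 mm tall, loose, standing at the back of the desk to the right; origin at the centre of its underside. A bystander.
- spray_bottle: Turquoise trigger sprayer, 90 x 77 x 206 mm, loose, standing at the back right corner of the desk; origin at the centre of its underside. A bystander.
Not all that is in view belongs to the job. What is shaped like the tube_a but orange is not meant.

How it is judged:
On the way, in this order (a step that is already met when the one before it is completed fails the run):
1. the flag is fully down across the channel while the rack is still more than 8 mm short of it (value of joint flag below 0.09 rad and y of rack_center in the frame of reader_head below -0.061 m), for 0.2 s.
2. the rack's leading face is against the lowered flag (value of joint flag below 0.09 rad and y of rack_center in the frame of reader_head between -0.058 and -0.048 m), for 0.2 s.
At the end, for the whole second after the job is handed in: The flag is down (within 0.09 rad of its limit); the rack stands flat in the channel, its leading face within 5 mm of the stop's contact face, centred in the channel to 7 mm; all four tubes stand in their holes (tilted less than 0.35 rad, not lifted out); rack and tubes are at rest (all of step 2 and x of rack_center in the frame of reader_head between -0.007 and 0.007 m and z of rack_center in the frame of scan_track between 0.018 and 0.028 m and angle between rack_center's own z axis and vertical below 0.06 rad and angle between each of tube_a, tube_b, tube_c, tube_d's own z axis and vertical below 0.35 rad and z of each of tube_a, tube_b, tube_c, tube_d in the frame of rack_center below 0.004 m and linear speed of rack below 0.01 m/s and linear speed of each of tube_a, tube_b, tube_c, tube_d below 0.02 m/s); the robot touches nothing.
It fails at once if a sample tube tips over or leaves the rack (angle between any of tube_a, tube_b, tube_c, tube_d's own z axis and vertical above 0.5 rad or z of any of tube_a, tube_b, tube_c, tube_d in the frame of rack_center above 0.03 m).
It fails at once if the rack is pushed through past the stop (y of rack_center in the frame of reader_head above -0.04 m).
It fails at once if the water bottle or the spray bottle is moved or knocked over (distance of any of water_bottle, spray_bottle from where it was at the start of the episode above 0.02 m or angle between any of water_bottle, spray_bottle's own z axis and vertical above 0.3 rad).
It also fails if it takes over 53 s, if anything falls off the work surface, if the arm or the gripper's body presses on something with over 40 N, if the wrist force passes 120 N, or if a joint passes its speed limit or range.

ROBOT

A 6-joint arm with a two-finger parallel gripper is mounted at the origin on a cart in front of the work surface, level with it; the furniture and walls round the work are solid. World frame = base frame: x ahead of the robot, y to its left, z up, the work surface at z = 0. Lengths are in m, angles in rad, forces in N, time in s.
With the tool pointing down it reaches from about 0.35 to 0.875 m from the base axis. Payload 4.2 kg.
Tool frame: the origin (TCP) lies between the finger pads; the fingertips stand 19 mm ahead of it and the grasp point (between the pads) is the TCP; x points along the fingers, y is the direction in which the jaws open and shut, and the axes are right-handed (so a half turn about x gives the same grasp; the last joint's range is limited). The gripper opens to 85 mm and grips with 20 to 120 N. Pads are 22 mm wide; open, the fingers measure 114 mm over their backs; the gripper's body (76 mm by 85 mm) begins 54 mm behind the grasp point. The pads swing forward as they close: fully open they stand 13 mm farther back than shut.
Start: joints at [1.582, 0.385, 0.008, 0, -1.194, -0.259], TCP at [0.153, 0.606, 0.25] pointing down, gripper open.
Joint ranges: [-3.14, 3.14], [-1.21, 2.06], [-1.07, 1.41], [-3.16, 2.05], [-2.99, -0.16], [-3.1, 3.1]. Speed limits (rad/s): [2.79, 2.79, 3.14, 3.14, 3.14, 3.14].

INTERFACE

Orientations are given as [roll, pitch, yaw] about the fixed x, y, z axes, in that order (R = Rz(yaw) Ry(pitch) Rx(roll)).
In Python, from rig import manip, optics gives the robot as it stands.
- The arm moves only by the tool servo_tool, never from a script. Its argument "commands" is a list of rows, each a list of 3 entries, a list of its own where there are three numbers: the shift along the tool's x, y, z in cm, then the turn, a rotation vector about the tool's x, y, z in degrees, then the opening, from 0 (shut) to 1 (fully open). In form: [[[tx, ty, tz], [rx, ry, rz], fingers], ...]. A call has 1 to 8 rows; each row shifts and turns the pose as measured when the row begins, along the tool's axes as they then stand; what a row does not reach is not made up. A row lasts 1/10 s, in which the tool goes at most 50 mm and 8.59 degrees, less where a joint would pass 70% of its speed; a pose out of reach is approached as far as the arm can. A call is refused whole if a number of a shift passes 5 or a number of a turn 8.59, either way. A call with a gripper value outside its range is refused whole. The fingers move at their own pace and stop on an object; "force" is the grip in N (left out, the last holds). Time passes only in rows, so rows that do not move let the fingers close. It gives the time, the measured TCP pose, the force and the opening at its end, in the units of the state.
- manip.read_state(): the state, without advancing time (a new reading comes with each control period).
- optics.camera(name): name is "scene" or "side" or "wrist"; returns the picture (400x640x3 uint8, blue, green, red); there is no depth.
- optics.camera_info(name): a dict with "fx", "fy", "cx", "cy" (pixels), "xyz" and "rotation" of the camera in the world; the wrist camera has in their place "T_tool_cam" (4x4, takes a point from camera to tool coordinates, whose origin is the TCP and whose axes are the tool frame's). Camera axes: x right, y up, looking along -z (the intrinsics and any distortion apply to the point x, -y, -z); pixel columns grow to the right and rows downward; lengths in m; the calibration is good to about 2 mm. A picture is of the moment at which its call begins: read the wrist's pose just before it. camera_info takes no time and is no camera call.
- manip.close_job(): hands the job in, once; it reports no verdict.
The state is a dict: "time_s": time; "qpos": joint angles; "qd": joint speeds; "joint_torque": joint torques, N m; "position": TCP position; "orientation": TCP orientation; "contact_force": force on the tool from outside, world axes, zero at the start; "ft_torque": the same for the moment, N m; "grip_width": finger opening in m.
Only numpy, scipy, OpenCV 4.12 (cv2) and the standard library are available. Lean on these libraries where they do the work, as an engineer would, in place of code of your own. Each camera call takes 0.05 s, during which the arm holds its last target. There are 200 camera calls.

## Working session

There is one attempt and no reset: what is moved stays moved. The work goes in short steps, Python scripts to look and compute and a tool call to move; the robot and the scene stay as the last step left them, time stands still between calls to the robot, and variables do not carry over. Pictures are saved under pics/ and viewed, about 8 in all and at most 12, crops included, and the job is handed in when it is done.

Besides the shell and the picture viewer there is one more tool, called by a JSON object that holds its "method" and its "body". servo_tool: Moves the arm, as the interface text tells. Its arguments: {"type":"object","properties":{"commands":{"type":"array"},"force":{"type":"number"}},"required":["commands"]}

```bash
mkdir -p pics; ls; python3 - <<'E'
from rig import manip, optics
import cv2,numpy as np
s=manip.read_state();print(s)
for n in("scene","side"):
    print(n,optics.camera_info(n)); cv2.imwrite(f"pics/{n}0.png",optics.camera(n))
print(optics.camera_info("wrist"))
E
```

```text
pics
{'time_s': 0.0, 'qpos': array([ 1.58158745e+00,  3.85540537e-01,  6.62853551e-03, -4.93589825e-04,
       -1.19400374e+00, -2.58577984e-01]), 'qd': array([ 0.00078244, -0.0008823 ,  0.00128936,  0.00098718, -0.00219324,
       -0.00016756]), 'joint_torque': array([-5.06738979e-04, -3.92285299e+01,  1.88403815e+01,  4.18626264e+00,
       -4.56544323e-03, -3.11189048e-06]), 'position': array([0.15314832, 0.60538507, 0.24923308]), 'orientation': array([ 1.61629287,  1.56862783, -1.77326874]), 'contact_force': array([-0.28780222,  0.75811453, -0.36716231]), 'ft_torque': array([ 0.04680935, -0.0137849 , -0.03007842]), 'grip_width': 0.0854512482021067}
scene {'fx': 362.085437831072, 'fy': 362.085437831072, 'cx': 316.7546093462274, 'cy': 196.77669973217513, 'xyz': array([-0.03541046, -0.6517632 ,  0.7278207 ]), 'rotation': array([ 0.88319057,  0.0098441 , -0.83559776])}
side {'fx': 478.0076932993091, 'fy': 478.0076932993091, 'cx': 321.7910909900635, 'cy': 197.20131072680286, 'xyz': array([ 0.43592186, -0.89590184,  0.72286744]), 'rotation': array([ 8.71811705e-01, -5.21227613e-04, -1.42808838e-01])}
{'fx': 310.38324528159905, 'fy': 310.38324528159905, 'cx': 315.5293098432248, 'cy': 198.9092048912336, 'T_tool_cam': array([[-1.61897876e-04,  3.28425732e-01, -9.44529784e-01,
        -1.24002211e-01],
       [ 9.99999629e-01,  8.52131685e-04,  1.24891939e-04,
         1.08105965e-03],
       [ 8.45881483e-04, -9.44529413e-01, -3.28425748e-01,
        -8.57487270e-02],
       [ 0.00000000e+00,  0.00000000e+00,  0.00000000e+00,
         1.00000000e+00]])}
```

View pics/scene0.png

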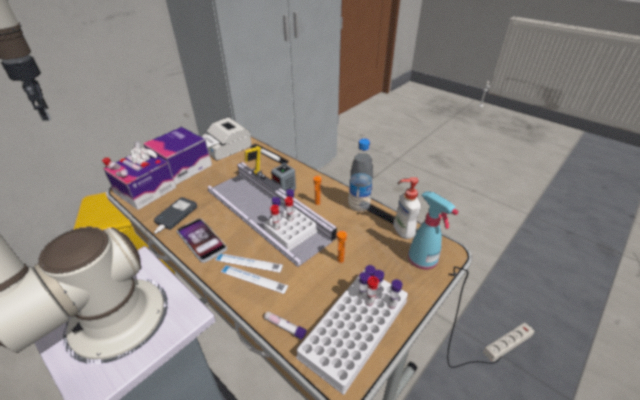

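View pics/side0.png

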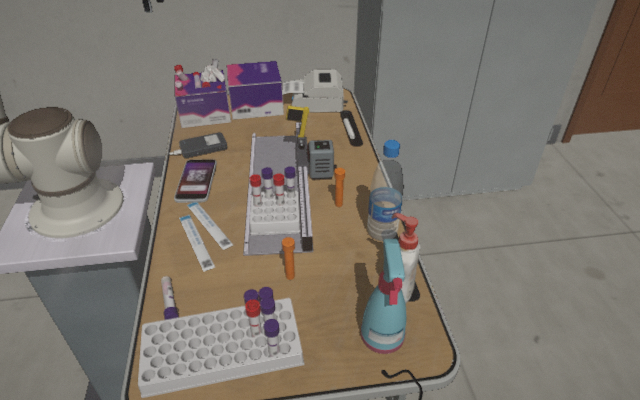

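The side picture shows the track at about (280,190), the small rack with four tubes at (275,205), the yellow flag at (297,120) and the grey reader at (320,160). Two racks are white: the small 4x4 one in the track at (275,210), which fits the description, and the big one at (220,345), which doesn't. The orange tubes at (340,187) and (290,258) are decoys.

```bash
cat > h.py <<'E'
import numpy as np, cv2
from scipy.spatial.transform import Rotation as R
from rig import manip, optics
def cam(n, st=None):
    i=optics.camera_info(n)
    if n=="wrist":
        st=st or manip.read_state(); T=np.eye(4); T[:3,:3]=R.from_euler('xyz',st['orientation']).as_matrix(); T[:3,3]=st['position']
        T=T@i['T_tool_cam']; return i,T[:3,:3],T[:3,3]
    return i,R.from_euler('xyz',i['rotation']).as_matrix(),np.array(i['xyz'])
def ray(c,u,v):
    i,M,o=c; return o, M@np.array([(u-i['cx'])/i['fx'],-(v-i['cy'])/i['fy'],-1.])
def onz(c,u,v,z):
    o,d=ray(c,u,v); return o+d*(z-o[2])/d[2]
def proj(c,p):
    i,M,o=c; q=M.T@(np.array(p)-o); return np.array([i['cx']-i['fx']*q[0]/q[2], i['cy']+i['fy']*q[1]/q[2]])
E
python3 - <<'E'
from h import *
im=cv2.imread('pics/side0.png'); c=im[95:260,225:365]
cv2.imwrite('pics/crop_side.png',cv2.resize(c,None,fx=3.6,fy=3.6,interpolation=cv2.INTER_CUBIC))
im=cv2.imread('pics/scene0.png'); c=im[140:270,200:350]
cv2.imwrite('pics/crop_scene.png',cv2.resize(c,None,fx=4.5,fy=4.5,interpolation=cv2.INTER_CUBIC))
E
```

```text
(no output)
```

View pics/crop_side.png

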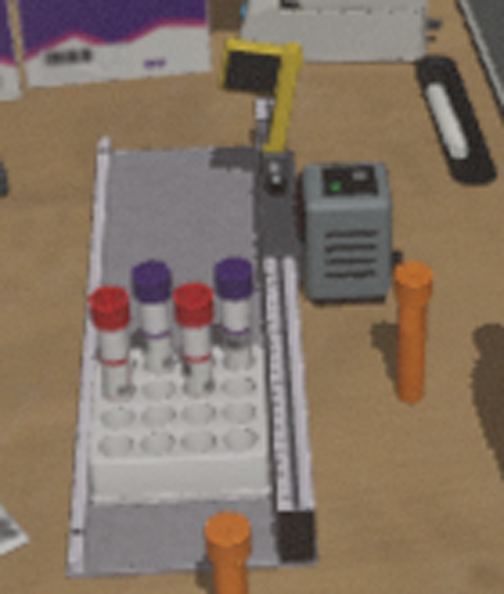

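View pics/crop_scene.png

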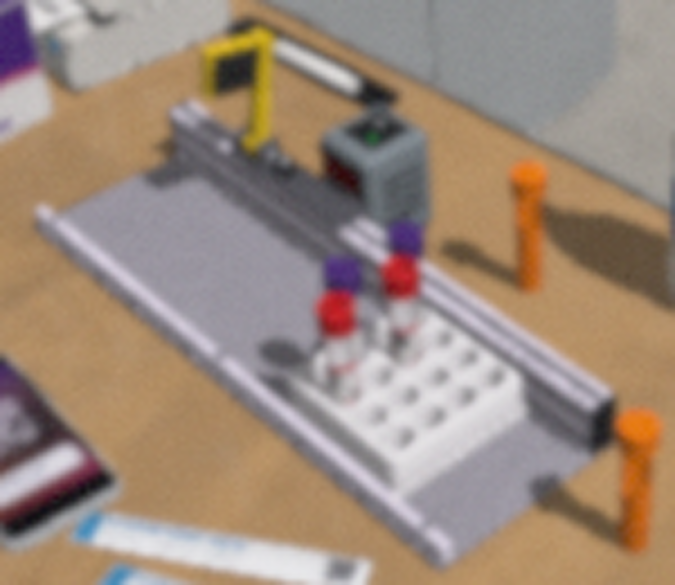

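```bash
python3 - <<'E'
from h import *
np.set_printoptions(precision=4,suppress=True)
S=cam('side');C=cam('scene')
s=lambda u,v:(225+u/3.6,95+v/3.6); c=lambda u,v:(200+u/4.5,140+v/4.5)
for n,p,z in [('lipfar',(104,143),.018),('lipnear',(75,532),.018),('fenceL',(276,513),.046),('fenceR',(316,512),.046),('rackBL',(96,458),.04),('rackBR',(268,456),.04),('rack top? bottomL',(95,502),.006),('bottomR',(266,496),.006),
 ('d',(110,296),.111),('c',(152,268),.111),('b',(193,291),.111),('a',(234,266),.111),('knob',(276,170),.062),('boxFL',(306,190),.086),('boxFR',(390,190),.086),('boxBL',(303,166),.086),('boxBR',(383,164),.086)]:
    print('side',n,onz(S,*s(*p),z))
for n,p,z in [('lipfar',(42,212),.018),('lipnear',(443,555),.018),('fenceEnd',(603,400),.046),('fencefar',(185,108),.046),('d',(336,303),.111),('c',(342,267),.111),('b',(400,266),.111),('a',(405,232),.111),('rackB L',(400,462),.04),('rackBR',(522,378),.04),('knob',(280,152),.062)]:
    print('scene',n,onz(C,*c(*p),z))
# triangulate flag corners
def tri(p,q):
    o1,d1=ray(S,*s(*p));o2,d2=ray(C,*c(*q));A=np.array([d1,-d2]).T
    t=np.linalg.lstsq(A,o2-o1,rcond=None)[0];return (o1+d1*t[0]+o2+d2*t[1])/2, np.linalg.norm(o1+d1*t[0]-o2-d2*t[1])
print('tip',tri((296,46),(267,33)));print('blade end top',tri((226,42),(207,44)));print('blade end low',tri((222,88),(207,92)));print('arm base',tri((275,148),(255,148)));print('knob',tri((276,172),(280,152)))
E
```

```text
side lipfar [0.4107 0.221  0.018 ]
side lipnear [ 0.3801 -0.1881  0.018 ]
side fenceL [ 0.4932 -0.2172  0.046 ]
side fenceR [ 0.5153 -0.2195  0.046 ]
side rackBL [ 0.3953 -0.1515  0.04  ]
side rackBR [ 0.4943 -0.164   0.04  ]
side rack top? bottomL [ 0.3915 -0.1527  0.006 ]
side bottomR [ 0.4923 -0.162   0.006 ]
side d [ 0.4118 -0.0914  0.111 ]
side c [ 0.4375 -0.0677  0.111 ]
side b [ 0.46   -0.0935  0.111 ]
side a [ 0.4859 -0.0726  0.111 ]
side knob [0.5288 0.0999 0.062 ]
side boxFL [0.5423 0.0375 0.086 ]
side boxFR [0.5969 0.0297 0.086 ]
side boxBL [0.5439 0.066  0.086 ]
side boxBR [0.5972 0.0608 0.086 ]
scene lipfar [0.4091 0.2243 0.018 ]
scene lipnear [ 0.3739 -0.2098  0.018 ]
scene fenceEnd [ 0.506  -0.2154  0.046 ]
scene fencefar [0.5365 0.2158 0.046 ]
scene d [ 0.4132 -0.0905  0.111 ]
scene c [ 0.4377 -0.0692  0.111 ]
scene b [ 0.4611 -0.0944  0.111 ]
scene a [ 0.4858 -0.0735  0.111 ]
scene rackB L [ 0.3941 -0.1567  0.04  ]
scene rackBR [ 0.4926 -0.1623  0.04  ]
scene knob [0.5325 0.1021 0.062 ]
tip (array([0.5465, 0.1181, 0.1466]), np.float64(0.0011425286049398444))
blade end top (array([0.5008, 0.1232, 0.1538]), np.float64(0.004857188539289664))
blade end low (array([0.4966, 0.1258, 0.1171]), np.float64(0.004427159636636437))
arm base (array([0.5305, 0.1282, 0.058 ]), np.float64(0.0064232957282004816))
knob (array([0.5289, 0.0971, 0.0642]), np.float64(0.003466067111947071))
```

```bash
python3 - <<'E'
from h import *
np.set_printoptions(precision=3,suppress=True)
S=cam('side');C=cam('scene')
print(R.from_euler('xyz',manip.read_state()['orientation']).as_matrix())
def tri(p,q):
    o1,d1=ray(S,*p);o2,d2=ray(C,*q);A=np.array([d1,-d2]).T
    t=np.linalg.lstsq(A,o2-o1,rcond=None)[0];return (o1+d1*t[0]+o2+d2*t[1])/2, np.linalg.norm(o1+d1*t[0]-o2-d2*t[1])
print('orange1',tri((288,240),(341,234)),'orange2',tri((340,171),(317.5,178)))
print('bottlecap',tri((392,146),(364,142)),'tissue',tri((212,68),(140,150)))
E
```

```text
[[-0.    -0.245 -0.969]
 [-0.002 -0.969  0.245]
 [-1.     0.002 -0.   ]]
orange1 (array([ 0.463, -0.272,  0.097]), np.float64(0.0006606277113175603)) orange2 (array([ 0.594, -0.077,  0.098]), np.float64(0.0012485377558820081))
bottlecap (array([ 0.672, -0.176,  0.222]), np.float64(0.0022539658139735363)) tissue (array([0.309, 0.414, 0.128]), np.float64(0.002009132852177474))
```

{"method": "servo_tool", "body": {"commands": [[[-1,0,0],[-4.9,0,0],0],[[-1,0,0],[-4.9,0,0],0],[[0,3.2,-3.4],[0,0,0],0],[[0,3.2,-3.4],[0,0,0],0],[[0,3.2,-3.4],[0,0,0],0],[[0,3.2,-3.4],[0,0,0],0],[[0,3.2,-3.4],[0,0,0],0],[[0,3.2,-3.4],[0,0,0],0]]}}

```text
time_s: 0.9
position: [0.345, 0.3953, 0.2653]
orientation: [1.373, 1.56, -1.829]
contact_force: [1.3, 0.8, -0.6]
grip_width: -0.0001
```

{"method": "servo_tool", "body": {"commands": [[[0,3.1,-3.3],[0,0,0],0],[[0,3.1,-3.3],[0,0,0],0],[[0,3.1,-3.3],[0,0,0],0],[[0,3.1,-3.3],[0,0,0],0],[[0,3.1,-3.3],[0,0,0],0],[[0,3.1,-3.3],[0,0,0],0],[[0,3.1,-3.3],[0,0,0],0],[[0,0,0],[0,0,0],0]]}}

```text
time_s: 1.7
position: [0.5708, 0.149, 0.2641]
orientation: [1.129, 1.555, -2.077]
contact_force: [-1.8, -0.5, -1.1]
grip_width: 0.0002
```

```bash
python3 - <<'E'
from h import *
np.set_printoptions(precision=3,suppress=True)
s=manip.read_state();print(s['position'],s['qpos'],s['time_s']);print(R.from_euler('xyz',s['orientation']).as_matrix())
cv2.imwrite('pics/w1.png',optics.camera('wrist'))
E
```

```text
[0.571 0.149 0.264] [ 0.534  0.321 -0.056  0.009 -1.208  0.969] 1.7
[[-0.008 -0.065 -0.998]
 [-0.014 -0.998  0.065]
 [-1.     0.014  0.007]]
```

View pics/w1.png

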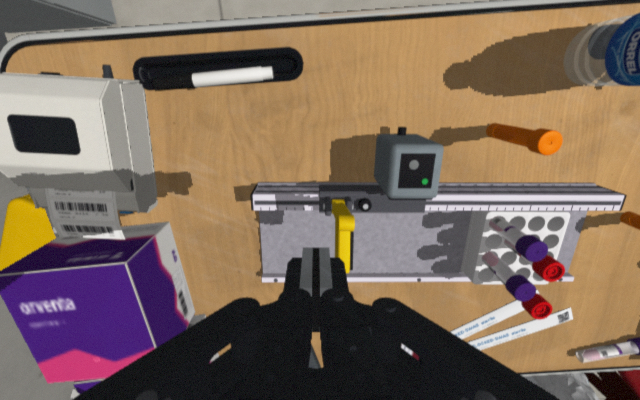

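The wrist picture shows the fence from (254,197) to (622,200), the knob at (363,205), the flag base at (343,208), its tip at (345,265), and the path behind the flag clear.

```bash
python3 - <<'E'
from h import *
np.set_printoptions(precision=4,suppress=True)
W=cam('wrist')
for n,p,z in [('fence far backcorner',(255,184),.046),('fence far front top corner',(255,209),.046),('near back',(622,190),.046),('near front',(624,207),.046),('knob',(365,205),.062),('hinge',(341,206),.065),('saddle L',(320,186),.051),('lip far',(262,280),.018),('lip right',(572,281),.018)]:
    print(n,onz(W,*p,z))
E
```

```text
fence far backcorner [0.557  0.2163 0.046 ]
fence far front top corner [0.5265 0.2203 0.046 ]
near back [ 0.5204 -0.211   0.046 ]
near front [ 0.4984 -0.2192  0.046 ]
knob [0.5288 0.0932 0.062 ]
hinge [0.5306 0.1204 0.065 ]
saddle L [0.5511 0.1422 0.051 ]
lip far [0.41   0.2304 0.018 ]
lip right [ 0.3761 -0.2053  0.018 ]
```

{"method": "servo_tool", "body": {"commands": [[[0,2.6,-2.4],[0,0,0],0],[[4,0,0],[0,0,0],0],[[4,0,0],[0,0,0],0],[[4,0,0],[0,0,0],0],[[0,0,0],[0,0,0],0]]}}

```text
time_s: 2.25
position: [0.59, 0.1235, 0.1417]
orientation: [1.1, 1.558, -2.103]
contact_force: [-0.8, -0.0, -0.4]
grip_width: 0.0003
```

{"method": "servo_tool", "body": {"commands": [[[0,0.4,3],[0,0,0],0],[[0,0,1.4],[0,0,0],0],[[0.1,0,1.7],[0,0,0],0],[[0,0,0],[0,0,0],0]]}}

```text
time_s: 2.65
position: [0.5297, 0.1271, 0.1465]
orientation: [1.908, 1.561, -1.287]
contact_force: [0.5, 0.5, 0.5]
grip_width: -0.0004
```

```bash
python3 - <<'E'
from h import *
im=optics.camera('side')
cv2.imwrite('pics/s1.png',np.hstack([cv2.resize(im[60:180,240:370],None,fx=3,fy=3,interpolation=2),cv2.resize(optics.camera('scene')[100:220,200:330],None,fx=3,fy=3,interpolation=2)]))
E
```

```text
(no output)
```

View pics/s1.png

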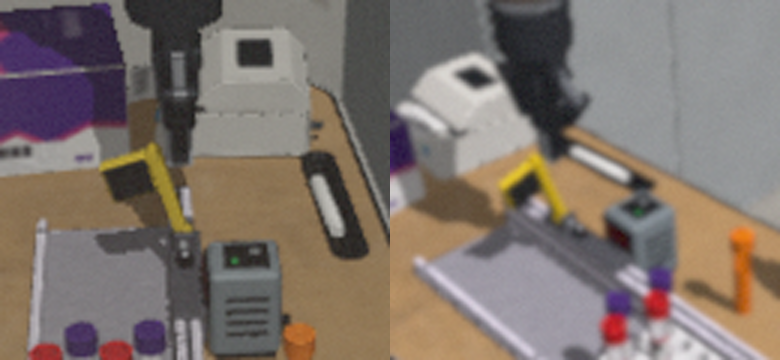

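The flag has turned to about 1.25 rad, with the finger behind its arm at (180,155) in the left crop. I'll continue along the arc.

{"method": "servo_tool", "body": {"commands": [[[1.0,0,1.9],[0,0,0],0],[[1.2,0,1.5],[0,0,0],0],[[1.5,0,1.2],[0,0,0],0],[[1.2,0,0.5],[0,0,0],0],[[0,0,0],[0,0,0],0]]}}

```text
time_s: 3.25
position: [0.4894, 0.1341, 0.1029]
orientation: [3.094, 1.548, -0.099]
contact_force: [0.2, -0.3, -0.3]
grip_width: -0.0002
```

{"method": "servo_tool", "body": {"commands": [[[0.6,0.4,0.7],[0,0,0],0],[[0.6,0.4,0.5],[0,0,0],0],[[0.5,0,0],[0,0,0],0],[[0.4,0,0],[0,0,0],0],[[0,0,0],[0,0,0],0]]}}

```text
time_s: 3.75
position: [0.4807, 0.128, 0.0846]
orientation: [-3.069, 1.542, 0.023]
contact_force: [-2.7, 1.6, 4.7]
grip_width: 0.0003
```

```bash
python3 - <<'E'
from h import *
np.set_printoptions(precision=3,suppress=True)
s=manip.read_state();print(s['position'],s['contact_force']);print(R.from_euler('xyz',s['orientation']).as_matrix())
E
```

```text
[0.481 0.128 0.085] [-2.679  1.552  4.666]
[[ 0.029 -0.05  -0.998]
 [ 0.001 -0.999  0.05 ]
 [-1.    -0.002 -0.029]]
```

{"method": "servo_tool", "body": {"commands": [[[0.6,0,0],[0,0,0],0],[[0.8,0,0],[0,0,0],0],[[0.3,0,0],[0,0,0],0]]}}

```text
time_s: 4.05
position: [0.4807, 0.1283, 0.0846]
orientation: [3.032, 1.541, -0.152]
contact_force: [-3.6, -1.4, 5.4]
grip_width: -0.0003
```

{"method": "servo_tool", "body": {"commands": [[[-4,0,0],[0,0,0],0],[[-4,0,0],[0,0,0],0],[[-4,0,0],[1.5,-1.7,0],0],[[0,4.5,0.2],[0,0,0],0],[[0,4.5,0.2],[0,0,0],0],[[0,4.5,0.2],[0,0,0],0],[[0,4.5,0.2],[0,0,0],0],[[0,0,0],[0,0,0],0]]}}

```text
time_s: 4.85
position: [0.458, -0.0553, 0.2126]
orientation: [2.772, 1.565, -0.434]
contact_force: [-0.6, 1.2, -0.2]
grip_width: 0.0001
```

```bash
python3 - <<'E'
from h import *
np.set_printoptions(precision=3,suppress=True)
s=manip.read_state();print(s['position'],s['contact_force']);print(R.from_euler('xyz',s['orientation']).as_matrix())
cv2.imwrite('pics/w2.png',optics.camera('wrist'))
E
```

```text
[ 0.458 -0.055  0.213] [-0.565  1.16  -0.189]
[[ 0.005 -0.065 -0.998]
 [-0.002 -0.998  0.065]
 [-1.     0.002 -0.005]]
```

View pics/w2.png

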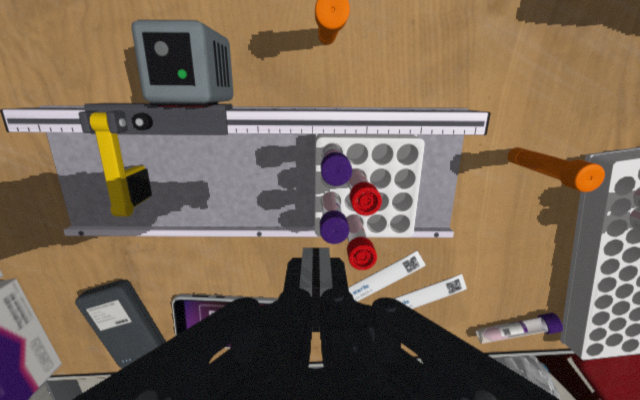

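The wrist picture shows the flag across the channel with its bumper face at (149,186), the rack's rear edge from (423,140) to (418,234), and all four tubes standing.

```bash
python3 - <<'E'
from h import *
np.set_printoptions(precision=4,suppress=True)
W=cam('wrist'); yd=np.array([.076,.997])
for n,p,z in [('tip',(122,213),.06),('base',(98,116),.065),('bumper top near',(150,187),.05),('bumper',(148,170),.05),('rearR',(423,140),.04),('rearL',(418,234),.04),('leadR',(316,138),.04),('knob',(142,121),.062)]:
    q=onz(W,*p,z); print(n,q,'along',q[:2]@yd)
E
```

```text
tip [0.4465 0.131  0.06  ] along 0.16457528694498386
base [0.5365 0.1244 0.065 ] along 0.16484662856707527
bumper top near [0.4678 0.1039 0.05  ] along 0.13914278522167955
bumper [0.4844 0.1018 0.05  ] along 0.1383386371203005
rearR [ 0.4942 -0.1601  0.04  ] along -0.12206301090865948
rearL [ 0.3958 -0.1595  0.04  ] along -0.12891556145289382
leadR [ 0.5027 -0.0587  0.04  ] along -0.020328109778923978
knob [0.5299 0.0899 0.062 ] along 0.12990089273644484
```

{"method": "servo_tool", "body": {"commands": [[[0,4.5,0.35],[0,0,0],0],[[0,4.5,0.35],[0,0,0],0],[[0,4.5,0.35],[0,0,0],0],[[0,0,0],[0,0,0],0],[[4,0,0],[0,0,0],0],[[4,0,0],[0,0,0],0],[[0,0,0],[0,0,0],0]]}}

```text
time_s: 5.6
position: [0.4453, -0.189, 0.1315]
orientation: [2.983, 1.558, -0.215]
contact_force: [-0.3, 0.1, -0.1]
grip_width: 0.0002
```

{"method": "servo_tool", "body": {"commands": [[[3.2,0,0.4],[0,0,0],0],[[3.2,0,0],[0,0,0],0],[[2.8,0,0],[0,0,0],0],[[0,0,0],[0,0,0],0]]}}

```text
time_s: 6.0
position: [0.4499, -0.1863, 0.0424]
orientation: [2.948, 1.548, -0.241]
contact_force: [-0.8, -0.0, 0.6]
grip_width: -0.0002
```

```bash
python3 - <<'E'
from h import *
np.set_printoptions(precision=3,suppress=True)
s=manip.read_state();print(s['position'],s['contact_force']);print(R.from_euler('xyz',s['orientation']).as_matrix())
cv2.imwrite('pics/s2.png',cv2.resize(optics.camera('side')[90:270,220:370],None,fx=3.3,fy=3.3,interpolation=2))
E
```

```text
[ 0.45  -0.186  0.042] [-0.785 -0.023  0.583]
[[ 0.022 -0.048 -0.999]
 [-0.005 -0.999  0.047]
 [-1.     0.004 -0.022]]
```

View pics/s2.png

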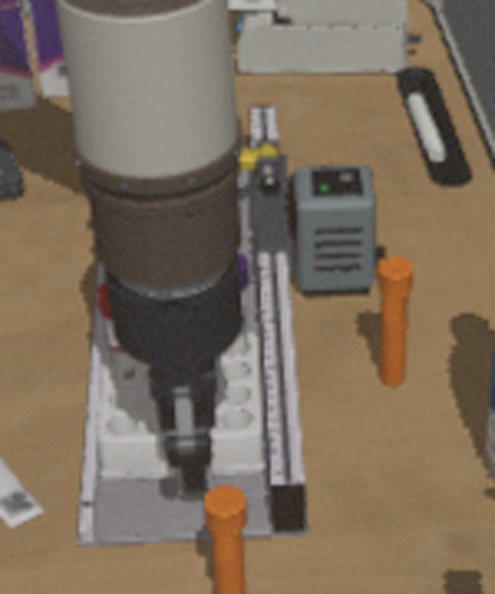

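{"method": "servo_tool", "body": {"commands": [[[0.4,0,0.8],[1.6,-1.2,0],0],[[0,-0.6,0],[0,0,0],0],[[0,-0.6,0],[0,0,0],0],[[0,-0.8,0],[0,0,0],0],[[0,-0.8,0],[0,0,0],0],[[0,-0.8,0],[0,0,0],0],[[0,-0.8,0],[0,0,0],0],[[0,-0.8,0],[0,0,0],0]]}}

```text
time_s: 6.85
position: [0.4526, -0.1299, 0.047]
orientation: [2.868, 1.552, -0.348]
contact_force: [0.3, -1.3, 0.0]
grip_width: -0.0005
```

{"method": "servo_tool", "body": {"commands": [[[0.4,-0.8,0.3],[0,0,0],0],[[0.3,-0.8,0.2],[0,0,0],0],[[0.2,-0.8,0.1],[0,0,0],0],[[0.15,-0.8,0.1],[0,0,0],0],[[0.1,-0.8,0.1],[0,0,0],0],[[0.1,-0.8,0.1],[0,0,0],0]]}}

```text
time_s: 7.45
position: [0.4494, -0.0778, 0.0344]
orientation: [2.896, 1.547, -0.318]
contact_force: [1.8, -4.6, 3.5]
grip_width: -0.0006
```

```bash
python3 - <<'E'
from h import *
np.set_printoptions(precision=3,suppress=True)
s=manip.read_state();print(s['position'],s['contact_force']);print(R.from_euler('xyz',s['orientation']).as_matrix())
cv2.imwrite('pics/w3.png',optics.camera('wrist'))
E
```

```text
[ 0.449 -0.078  0.034] [ 1.78  -4.62   3.499]
[[ 0.022 -0.073 -0.997]
 [-0.007 -0.997  0.073]
 [-1.     0.006 -0.023]]
```

View pics/w3.png

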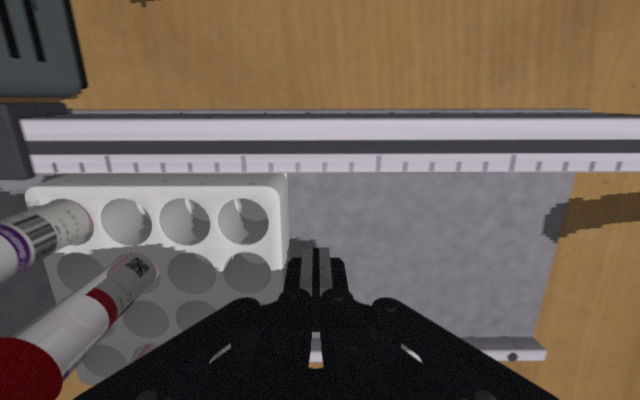

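{"method": "servo_tool", "body": {"commands": [[[0,-0.8,0],[0,0,0],0],[[0,-0.8,0.1],[0,0,0],0],[[0,-0.8,0.1],[0,0,0],0],[[0,-0.8,0.1],[0,0,0],0],[[0,-0.8,0],[0,0,0],0],[[0,-0.8,0],[0,0,0],0],[[0,-0.6,0],[0,0,0],0]]}}

```text
time_s: 8.2
position: [0.4503, -0.0181, 0.0335]
orientation: [2.916, 1.547, -0.299]
contact_force: [1.8, -2.8, 1.3]
grip_width: 0.0001
```

{"method": "servo_tool", "body": {"commands": [[[0,-0.5,0],[0,0,0],0],[[0,-0.4,0],[0,0,0],0],[[0,-0.4,0],[0,0,0],0]]}}

```text
time_s: 8.5
position: [0.4513, -0.0038, 0.0335]
orientation: [2.907, 1.547, -0.307]
contact_force: [1.7, -3.5, 1.7]
grip_width: -0.0
```

```bash
python3 - <<'E'
from h import *
im=optics.camera('side');sc=optics.camera('scene')
cv2.imwrite('pics/s3.png',np.hstack([cv2.resize(im[90:210,230:350],None,fx=3.3,fy=3.3,interpolation=2),cv2.resize(sc[140:260,200:320],None,fx=3.3,fy=3.3,interpolation=2)]))
E
```

```text
(no output)
```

View pics/s3.png

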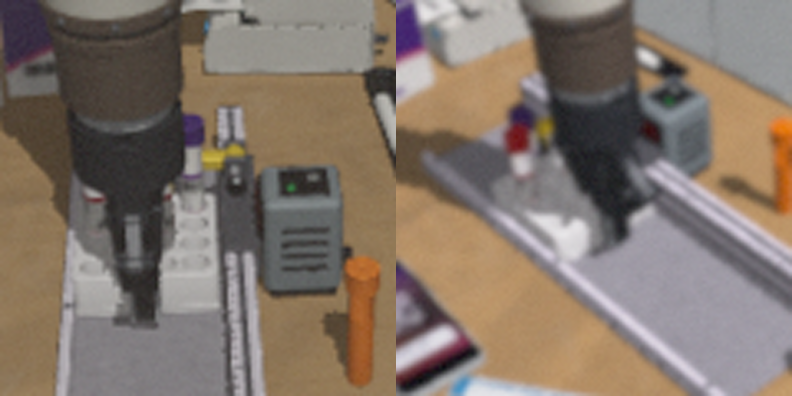

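{"method": "servo_tool", "body": {"commands": [[[0,-0.3,0],[0,0,0],0],[[0,-0.2,0],[0,0,0],0]]}}

```text
time_s: 8.8
position: [0.4508, 0.0012, 0.0331]
orientation: [2.868, 1.549, -0.346]
contact_force: [1.7, -4.1, 2.0]
grip_width: 0.0002
```

{"method": "servo_tool", "body": {"commands": [[[0,-0.3,0],[0,0,0],0],[[0,-0.2,0],[0,0,0],0]]}}

```text
time_s: 9.0
position: [0.4508, 0.0034, 0.0332]
orientation: [2.625, 1.55, -0.589]
contact_force: [9.6, -24.5, 1.2]
grip_width: 0.0005
```

{"method": "servo_tool", "body": {"commands": [[[0,0.2,0],[0,0,0],0],[[0,0.5,0],[0,0,0],0],[[0,2,0],[0,0,0],0],[[-4,1,0],[0,0,0],0],[[-4,0,0],[0,0,0],0],[[-4,0,0],[0,0,0],0],[[-3,0,0],[0,0,0],0],[[0,0,0],[0,0,0],0]]}}

```text
time_s: 9.8
position: [0.4419, -0.0332, 0.1854]
orientation: [2.016, 1.558, -1.2]
contact_force: [-0.0, 0.4, 0.1]
grip_width: -0.0003
```

```bash
python3 - <<'E'
from h import *
s=manip.read_state();print(s['position'],s['contact_force'])
cv2.imwrite('pics/w4.png',optics.camera('wrist'))
E
```

```text
[ 0.44190245 -0.03320402  0.18542027] [-0.04613267  0.43695807  0.13263824]
```

View pics/w4.png

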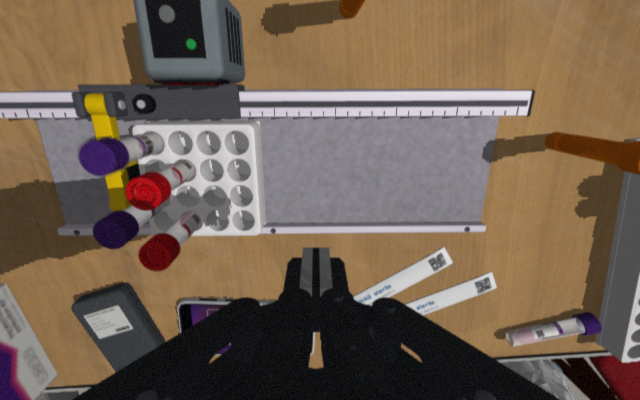

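The wrist picture shows the rack (132–261, 122–235) against the black bumper at (133,170). The flag is across, the four tubes stand, and the gripper is clear. One numeric check follows, using the cap colours in both fixed views.

```bash
python3 - <<'E'
from h import *
np.set_printoptions(precision=4,suppress=True)
W=cam('wrist'); yd=np.array([.076,.997]); xd=np.array([.997,-.076])
for n,p,z in [('rearR',(261,124),.04),('rearL',(261,233),.04),('knob',(146,104),.062),('fence front',(400,116),.046),('lip in',(400,226),.018)]:
    q=onz(W,*p,z); print(n,'along %.4f across %.4f'%(q[:2]@yd,q[:2]@xd))
im=optics.camera('side'); sc=optics.camera('scene')
cv2.imwrite('pics/s4.png',np.hstack([cv2.resize(im[90:210,230:350],None,fx=3.3,fy=3.3,interpolation=2),cv2.resize(sc[140:260,200:320],None,fx=3.3,fy=3.3,interpolation=2)]))
E
```

```text
rearR along 0.0431 across 0.5014
rearL along 0.0489 across 0.4007
knob along 0.1251 across 0.5183
fence front along -0.0719 across 0.5082
lip in along -0.0893 across 0.3973
```

View pics/s4.png

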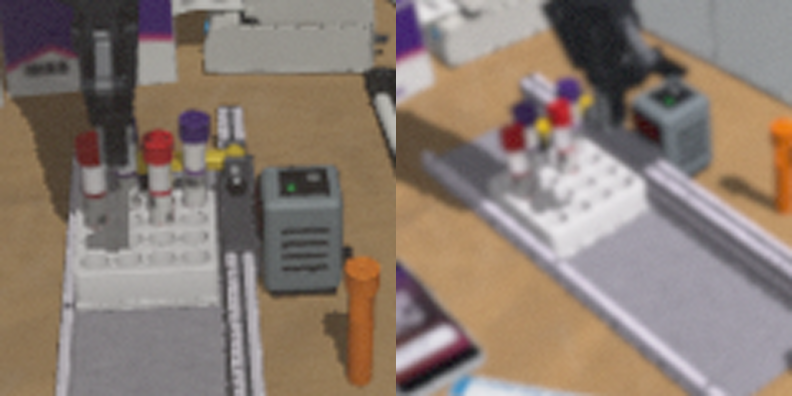

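```bash
python3 -c "
from rig import manip
print(manip.close_job())"
```

```text
the job is handed in; nothing more can be done
None
```

I swung the yellow flag fully down, pushed the small white foam rack along the track until it met the stop, backed the gripper clear and handed the job in at about 10 s. No verdict was reported.

- **Flag:** the fingertip came to rest at about 65.6 mm above the desk, where 65.5 mm is expected with the flag down. Pressing harder did not move it further, at about 5 N. In the last pictures it still lies across the channel.
- **Rack:** the pushing force jumped from about 4 N to 25 N when the rack reached the stop. In the last wrist picture it measures about 3 mm from the nominal position, which is about as fine as I can read the pictures. It is centred in the channel to about 2 mm.
- **Tubes and bystanders:** all four tubes stand in their holes. The bottles were never approached, and nothing else looked moved in the pictures I viewed. The contact force was about zero at the end.
- **Disagreement:** my estimates of the stop's position along the track differed by up to about 8 mm between views, so I went by the contact force rather than the pictures for the final push.

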